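Turn the recipe binder's top divider over its rings

TASK

Turn the recipe binder to its next section: raise the uppermost plywood divider, the one with its tab at the far end of the right-hand pages, push it over the rings and press it gently down until it lies fully flat on the left-hand pages. Only push it with the fingers: do not pinch it or fling it over, leave the two dividers beneath it lying, and do not shift the jars, sugar pot, mate and whisk round about.

Things in the scene. Friction and masses are not known exactly. Their poses are not given: they have to be found in the camera images.
- crate: Low slatted bread crate, 270 x 290 x 55 mm, fixed, with an open ring binder fixed on top. Origin: centre of the crate's underside, on the slab. x runs along the spine to the far end of the pages, y to the left-hand pages, -y to the right-hand ones, z up. Crate and covers reach 154 mm either side of the spine: below the tabs, outside that, is free air down to the slab, 75 mm.
- rings (a point): Centre of the middle ring, 77 mm above the slab: a point on the axis about which all dividers turn; the axis runs along the crate's x. Three steel rings, 16 mm in radius, stand on the axis at x = -80, 0 and +80 mm.
- pages_left (a point): Middle of the top of the left-hand card stack, 75 mm above the slab: flat, 204 mm along the spine, 9 to 148 mm left of the axis.
- divider_top (a joint): Angle (rad) of the uppermost divider: 0 flat to the right, 1.57 upright, 3.14 (stop) flat on the left-hand cards; starts at 0 to 0.3. A stiff plywood board, 90 g, 4 mm thick, 210 mm along the spine, 6 to 154 mm from the axis, mid-plane through the axis. Snug on the rings: it stays at any angle it is left at; 1 to 2 N at the free edge turns it.
- tab_top (a point): Centre of the uppermost divider's index tab, half-way through its thickness: a tongue of the board, 56 mm along the spine, 154 to 180 mm from the axis, 70 mm from the board's middle towards the far end. The next tab begins 14 mm beside it. The point's axes are the crate's when the divider lies flat to the right, and turn with it.
- divider_mid (a joint): Angle of the second divider, a like board whose tab is at the middle of its length, lying 4.5 mm under the uppermost; 0 lying flat to the right. Stays where it is.
- divider_low (a joint): Angle of the third divider, a like board whose tab is at the near end, lying 9 mm under the uppermost; 0 lying flat to the right. Stays where it is.
- jar_near: amber glass jar with cork lid, 72 mm wide, 120 mm tall; loose, upright; origin at the centre of its foot.
- jar_left: clear glass jar with steel lid, 80 mm wide, 140 mm tall; loose, upright; origin at the centre of its foot.
- jar_far: clear glass jar with steel lid, 80 mm wide, 150 mm tall; loose, upright; origin at the centre of its foot.
- jar_small: amber glass jar with cork lid, 64 mm wide, 95 mm tall; loose, upright; origin at the centre of its foot.
- sugar_pot: white ceramic sugar pot with hinged lid and an ear, 96 mm wide, 100 mm tall; loose, upright; origin at the centre of its foot.
- mate: mate gourd with a steel straw, 76 mm wide, 117 mm tall; loose, upright; origin at the centre of its foot.
- whisk: Stainless steel balloon whisk, 280 mm long, 58 mm thick, lying loose on the slab along the left side of the crate; origin on the slab under its middle, x along it.

How it is judged (in metres and radians):
On the way, in this order (a step that is already met when the one before it is completed fails the run):
1. the top divider stands about upright (value of joint divider_top between 1.3 and 2.2 rad), for 0.1 s.
2. the top divider lies flat on the left-hand pages (value of joint divider_top above 3.07 rad), for 0.2 s.
At the end, for the whole second after the job is handed in: The top divider lies flat on the left-hand pages, within 0.07 rad (4 degrees); the other two lie flat on the right-hand side (within 0.06 rad) (value of joint divider_top above 3.07 rad and value of joint each of divider_mid, divider_low below 0.06 rad); the robot touches nothing.
It fails at once if another divider is raised by more than 0.15 rad (value of joint any of divider_mid, divider_low above 0.15 rad).
It fails at once if the divider is pinched or forced (more than 35 N from the fingers) (contact force between the fingers and divider_top above 35 N).
It fails at once if the divider is flung (faster than 5 rad/s) (velocity of joint divider_top above 5 rad/s or velocity of joint divider_top below -5 rad/s).
It fails at once if a bystander is shifted or lifted by more than 20 mm (distance of any of jar_near, jar_left, jar_far, jar_small, sugar_pot, mate, whisk from where it was at the start of the episode above 0.02 m).
It fails at once if a jar, the sugar pot or the mate is tipped by more than 0.35 rad (angle between any of jar_near, jar_left, jar_far, jar_small, sugar_pot, mate's own z axis and vertical above 0.35 rad).
It also fails if it takes over 53 s, if anything falls off the work surface, if the arm or the gripper's body presses on something with over 40 N, if the wrist force passes 120 N, or if a joint passes its speed limit or range.

ROBOT

A 6-joint arm with a two-finger parallel gripper is mounted at the origin on the work surface. World frame = base frame: x ahead of the robot, y to its left, z up, the work surface at z = 0. Lengths are in mm, angles in rad, forces in N, time in s.
With the tool pointing down it reaches from about 300 to 775 mm from the base axis. Payload 14.6 kg.
Tool frame: the origin (TCP) lies between the finger pads; the fingertips stand 8 mm ahead of it and the grasp point (between the pads) lies 11 mm behind it; x points along the fingers, y is the direction in which the jaws open and shut, and the axes are right-handed (so a half turn about x gives the same grasp; the last joint's range is limited). The gripper opens to 94 mm and grips with 3 to 60 N. Pads are 16 mm wide; open, the fingers measure 119 mm over their backs; the gripper's body (75 mm by 177 mm) begins 78 mm behind the grasp point.
Start: joints at [-1.382, 0.3, 1.521, -0, 1.321, -0.067], TCP at [139.154, -532.095, 213.446] pointing down, gripper open.
Joint ranges: [-3.03, 3.03], [-0.79, 2.21], [0.23, 2.52], [-1.04, 4.18], [0, 3.07], [-2.55, 2.55]. Speed limits (rad/s): [2.22, 2.22, 2.57, 3.14, 3.14, 3.14].

INTERFACE

Orientations are given as [roll, pitch, yaw] about the fixed x, y, z axes, in that order (R = Rz(yaw) Ry(pitch) Rx(roll)).
In Python, from cell import telemetry, camera, calibration, order gives the robot as it stands.
- The arm moves only by the shell command python3 -m handwheel 'ROWS' [FORCE]. ROWS is JSON, a list of rows, each a list of 7 numbers: the turn, a rotation vector about the tool's x, y, z as a fraction of full scale, then the shift along the tool's x, y, z as a fraction of full scale, then the opening, from 0 (shut) to 1 (fully open). A call has 1 to 12 rows; each row is the pose to reach, as a shift and turn from the pose measured when the call began, along the tool's axes at that moment, turning the shorter way round; what a row does not reach only later rows make up. Full scale, the value 1, is 300 mm for a shift and pi rad for a turn. A row lasts 1/8 s, in which the tool goes at most 62.5 mm and 10.7 degrees, less where a joint would pass 70% of its speed; a pose out of reach is approached as far as the arm can. A call with a number of a shift or a turn outside -1 to 1 is refused whole. A call with a gripper value outside its range is refused whole. The fingers move at their own pace and stop on an object; FORCE is the grip in N (left out, the last holds). Time passes only in rows, so rows that repeat a pose let the fingers close. It gives the time, the measured TCP pose, the force and the opening at its end, in the units of the state.
- telemetry.read_state(): the state, without advancing time (a new reading comes with each control period).
- camera(name): name is "side" or "top"; returns the picture (420x560x3 uint8, red, green, blue); there is no depth.
- calibration(name): a dict with "fov_y" (degrees; the focal length in pixels is half the picture's height over the tangent of half this angle, whatever the lens; pixels are square), "cx", "cy" (the principal point, pixels), "k1" (the pictures are not rectified: a ray, as slopes to the right and down, at radius r is drawn at 1 + k1 r^2 times it, then the intrinsics apply), "position" and "attitude" of the camera in the world. Camera axes: x right, y down, z forward; pixel columns grow to the right and rows downward; lengths in mm; the calibration is good to about 2 mm. A picture is of the moment at which its call begins. calibration takes no time and is no camera call.
- order.sign_off(): hands the job in, once; it reports no verdict.
The state is a dict: "clock": time; "joints": joint angles; "qd": joint speeds; "effort": joint torques, N m; "eef_pos": TCP position; "eef_rot": TCP orientation; "wrist_force": force on the tool from outside, world axes, zero at the start; "moment": the same for the moment, N m; "finger_gap": finger opening in mm.
Only numpy, scipy, OpenCV 4.12 (cv2) and the standard library are available. Lean on these libraries where they do the work, as an engineer would, in place of code of your own. Each camera call takes 0.05 s, during which the arm holds its last target.

## Working session

There is one attempt and no reset: what is moved stays moved. The work goes in short steps, Python scripts to look and compute and a shell command to move; the robot and the scene stay as the last step left them, time stands still between calls to the robot, and variables do not carry over. Pictures are saved under pics/ and viewed, and the job is handed in when it is done.

```bash
mkdir -p pics; ls
python3 - <<'E'
from cell import telemetry, camera, calibration
import cv2
for n in ("side","top"):
    cv2.imwrite(f"pics/{n}0.png",camera(n)[:,:,::-1]); print(n,calibration(n))
print(telemetry.read_state())
E
```

```text
pics
side {'fov_y': 49.34659034936751, 'cx': 277.1330861284178, 'cy': 207.89857700643836, 'k1': 0.01713859001095471, 'position': array([ 465.55909718, -731.03594355,  570.22426785]), 'attitude': array([-2.12727473, -0.01164147, -0.0830548 ])}
top {'fov_y': 55.33786122215842, 'cx': 282.02262457362735, 'cy': 210.09160925606284, 'k1': -0.05988983226551814, 'position': array([ 477.72993738,   69.87335422, 1040.50478719]), 'attitude': array([-3.06763932, -0.01156558, -1.59105817])}
{'clock': 0.1, 'joints': array([-1.38160790e+00,  3.00395398e-01,  1.52149497e+00, -2.52412628e-05,
        1.32070655e+00, -6.65847521e-02]), 'qd': array([ 0.00067364, -0.00145102, -0.00090077, -0.00173145, -0.00047724,
       -0.0008061 ]), 'effort': array([ 1.95968700e-03, -5.32639182e+01, -3.53283870e+01,  7.09218532e-02,
        2.34642229e-02, -6.30741829e-05]), 'eef_pos': array([ 139.10402892, -531.8911715 ,  212.96428021]), 'eef_rot': array([-1.61303985,  1.56979177,  1.78433224]), 'wrist_force': array([ 0.11106722, -0.00716215,  0.55690816]), 'moment': array([-0.03221715, -0.00816418,  0.01804909]), 'finger_gap': 93.95881441548168}
```

View pics/side0.png

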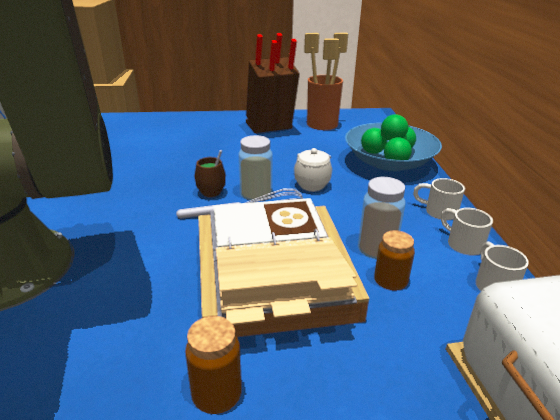

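View pics/top0.png

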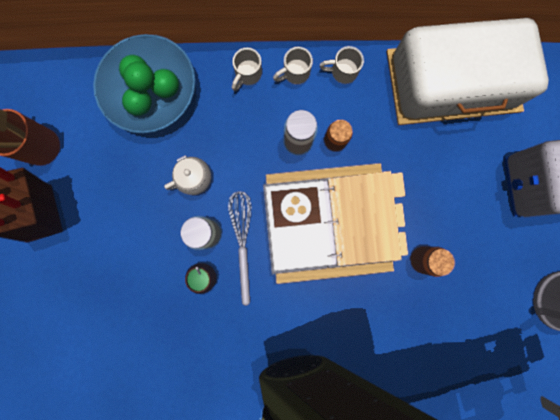

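```bash
cat > h.py <<'E'
import numpy as np, cv2
from scipy.spatial.transform import Rotation as R
from cell import telemetry, camera, calibration
def cal(n):
    c=calibration(n); f=210/np.tan(np.radians(c['fov_y'])/2)
    return c,f,R.from_euler('xyz',c['attitude']).as_matrix()
def ray(n,u,v):
    c,f,M=cal(n); d=np.array([(u-c['cx'])/f,(v-c['cy'])/f]); s=d.copy()
    for _ in range(20): s=d/(1+c['k1']*(s@s))
    return c['position'],M@np.array([s[0],s[1],1])
def plane(n,u,v,z):
    p,d=ray(n,u,v); return p+d*(z-p[2])/d[2]
def tri(a,b):
    (p,d),(q,e)=ray('side',*a),ray('top',*b)
    d=d/np.linalg.norm(d);e=e/np.linalg.norm(e)
    t=np.linalg.lstsq(np.c_[d,-e],q-p,rcond=None)[0]
    A,B=p+t[0]*d,q+t[1]*e
    return (A+B)/2,np.linalg.norm(A-B)
def proj(n,P):
    c,f,M=cal(n); x=M.T@(np.asarray(P,float)-c['position']); s=x[:2]/x[2]; s=s*(1+c['k1']*(s@s))
    return s*f+[c['cx'],c['cy']]
def crop(n,u0,v0,u1,v1,k,out,im=None):
    im=camera(n) if im is None else im
    cv2.imwrite(out,cv2.resize(im[v0:v1,u0:u1,::-1],None,fx=k,fy=k,interpolation=cv2.INTER_CUBIC))
E
python3 - <<'E'
import cv2
from h import *
for n,b,k in (("side",(180,180,380,335),4),("top",(255,150,415,290),4)):
    crop(n,*b,k,f"pics/{n}1.png",cv2.imread(f"pics/{n}0.png")[:,:,::-1])
E
```

```text
(no output)
```

View pics/side1.png

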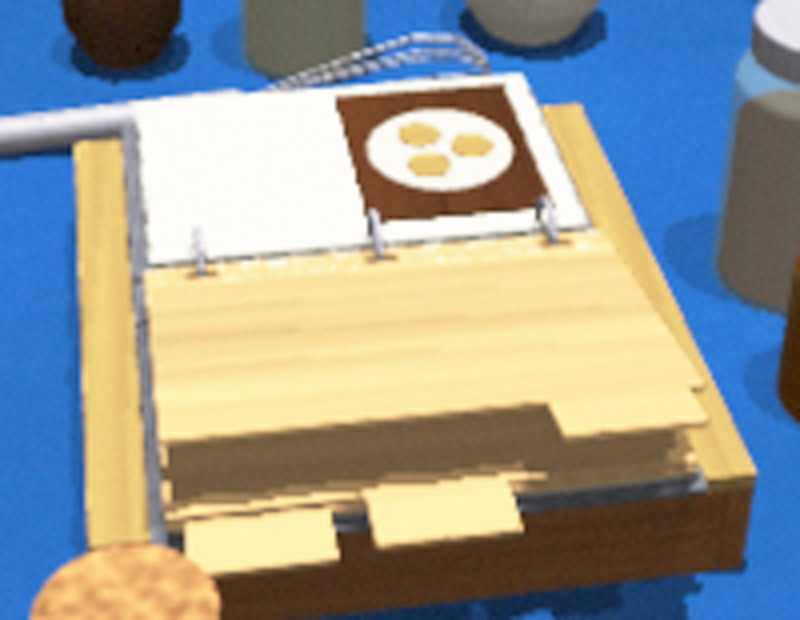

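View pics/top1.png

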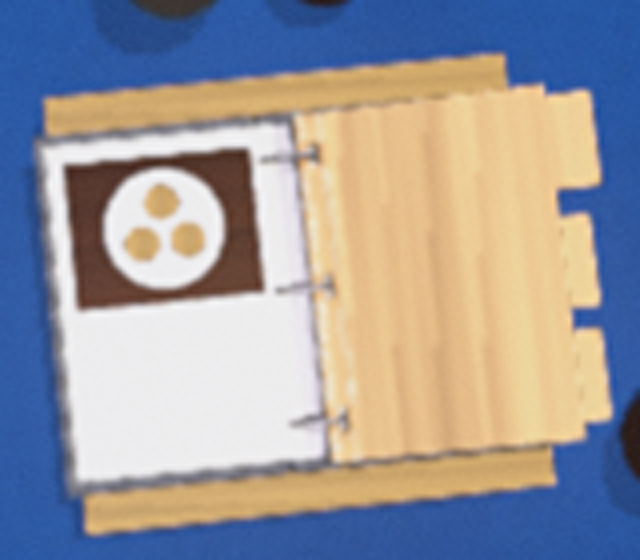

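Run:
```python
from h import *
np.set_printoptions(precision=1,suppress=True)
S=lambda u,v:(180+u/4,180+v/4); T=lambda u,v:(255+u/4,150+v/4)
# (offset -.5 px handling ignored)
pts=dict(top_near=((565,437),(600,185)),top_far=((708,420),(592,92)),
mid_near=((375,547),(599,305)),mid_far=((523,530),(592,213)),low_near=((195,572),(611,418)),low_far=((338,560),(602,328)),
page_nl=((148,262),(73,490)),)
for k,(a,b) in pts.items():
    print(k,*tri(S(*a),T(*b)))
for k,b in dict(pl_far=(42,142),pl_near=(73,490)).items(): print(k,plane('top',*T(*b),75))
for k,b in dict(cfl=(45,100),cnl=(85,535),cnr=(555,485),cfr=(507,55)).items(): print(k,plane('top',*T(*b),55))
# objects
for k,(uv,z) in dict(jar_near=((440,262),120),jar_far=((301,126),150),jar_small=((340,132),95),sugar=((190,176),90),jar_left=((197,233),140),mate=((200,278),117)).items(): print(k,plane('top',*uv,z))
for k,uv in dict(wh=(240,195),wn=(246,303)).items(): print(k,plane('top',*uv,29 if k=='wh' else 10))
```

```text
top_near [ 575.2 -231.6  114.9] 4.383875914251008
top_far [ 629.5 -228.6  117.2] 3.393067878251031
mid_near [ 505.5 -241.    73.8] 3.2551240439492637
mid_far [ 561.4 -238.4   76. ] 2.8770881281637775
low_near [ 437.8 -246.2   71.4] 5.4043420956072445
low_far [ 491.5 -243.3   70.5] 3.3306194170569916
page_nl [399.8  82.6 -29. ] 16.945528691411305
pl_far [609.7  96.2  75. ]
pl_near [399.7  81.3  75. ]
cfl [638.6  94.4  55. ]
cnl [370.7  74.7  55. ]
cnr [ 394.2 -215.1   55. ]
cfr [ 662.2 -195.4   55. ]
jar_near [ 418.  -305.8  120. ]
jar_far [734.2  11.2 150. ]
jar_small [733.9 -86.3  95. ]
sugar [634.1 276.4  90. ]
jar_left [496.3 250.1 140. ]
mate [393.8 248.6 117. ]
wh [592.9 162.5  29. ]
wn [318.7 152.8  10. ]
```

```bash
cat >> h.py <<'E'
np.set_printoptions(precision=3,suppress=True)
YAW=0.0733; C=np.array([516.4,-60.4,0.]); U=np.array([np.cos(YAW),np.sin(YAW),0]); L=np.array([-np.sin(YAW),np.cos(YAW),0])
def W(a,l,z): return C+a*U+l*L+np.array([0,0,z])
def inv(P): d=np.asarray(P)-C; return np.array([d@U,d@L,d[2]])
def Rt(tilt,s=1):  # tilt: degrees below horizontal
    t=np.radians(tilt); x=np.cos(t)*L+np.array([0,0,-np.sin(t)]); y=s*U
    return np.c_[x,y,np.cross(x,y)]
def now():
    s=telemetry.read_state(); return s,np.array(s['eef_pos']),R.from_euler('xyz',s['eef_rot']).as_matrix()
def row(P,M=None):
    s,p,N=now(); M=N if M is None else M
    return np.round(np.r_[R.from_matrix(N.T@M).as_rotvec()/np.pi, N.T@(np.asarray(P)-p)/300],3)
def rep():
    s,p,N=now(); print('clk',s['clock'],'J',s['joints'],'F',s['wrist_force'],'gap',round(s['finger_gap'],1))
    print(' tcp',p,'crate',inv(p),'tip crate',inv(p+8*N[:,0]),'xaxis',N[:,0],'y',N[:,1])
E
python3 - <<'E'
from h import *
rep(); s,p,N=now()
for sg in (1,-1):
    print(sg,np.degrees(np.linalg.norm(R.from_matrix(N.T@Rt(45,sg)).as_rotvec())))
    for P in (p,[300,-480,260],W(70,-260,190)): print(row(P,Rt(45,sg)))
E
```

```text
clk 0.1 J [-1.382  0.3    1.521 -0.     1.321 -0.067] F [ 0.111 -0.007  0.557] gap 94.0
 tcp [ 139.104 -531.891  212.964] crate [-410.812 -442.594  212.964] tip crate [-410.813 -442.586  204.964] xaxis [-0.     0.001 -1.   ] y [ 0.253 -0.967 -0.001]
1 89.4950564775074
[-0.418  0.208 -0.173  0.     0.     0.   ]
[-0.418  0.208 -0.173 -0.157 -0.032 -0.563]
[-0.418  0.208 -0.173  0.077 -0.308 -1.687]
-1 107.51785755862016
[ 0.526 -0.181 -0.218  0.     0.     0.   ]
[ 0.526 -0.181 -0.218 -0.157 -0.032 -0.563]
[ 0.526 -0.181 -0.218  0.077 -0.308 -1.687]
```

Run:
```python
from h import *
for uv in ((508,152),(508,212),(545,148),(545,212),(400,95),(525,105),(405,35)):
    for z in (0,200): P=plane('top',*uv,z); print(uv,z,P,proj('side',P))
```

```text
(508, 152) 0 [ 700.483 -559.134    0.   ] [490.171 593.155]
(508, 152) 200 [ 657.666 -438.23   200.   ] [440.37 361.73]
(508, 212) 0 [ 537.718 -547.996    0.   ] [327.346 594.101]
(508, 212) 200 [ 526.187 -429.232  200.   ] [308.383 361.962]
(545, 148) 0 [ 710.948 -666.739    0.   ] [569.788 764.03 ]
(545, 148) 200 [ 666.12  -525.152  200.   ] [490.784 446.117]
(545, 212) 0 [ 535.632 -653.155    0.   ] [348.468 762.095]
(545, 212) 200 [ 524.502 -514.178  200.   ] [320.778 445.082]
(400, 95) 0 [ 859.901 -268.516    0.   ] [498.529 352.285]
(400, 95) 200 [ 786.443 -203.473  200.   ] [464.075 225.316]
(525, 105) 0 [ 831.77  -618.762    0.   ] [663.694 664.859]
(525, 105) 200 [ 763.718 -486.397  200.   ] [572.982 398.151]
(405, 35) 0 [1031.23  -292.019    0.   ] [613.266 358.648]
(405, 35) 200 [ 924.84  -222.458  200.   ] [563.471 229.223]
```

Run:
```python
from h import *
print(row([380,-430,330],Rt(55)))
```

```text
[-0.427  0.162 -0.134 -0.39  -0.126 -0.863]
```

```bash
python3 -m handwheel '[[-0.107,0.04,-0.034,-0.1,-0.03,-0.22,0],[-0.213,0.081,-0.067,-0.2,-0.063,-0.43,0],[-0.32,0.12,-0.1,-0.3,-0.095,-0.65,0],[-0.427,0.162,-0.134,-0.39,-0.126,-0.863,0],[-0.427,0.162,-0.134,-0.39,-0.126,-0.863,0],[-0.427,0.162,-0.134,-0.39,-0.126,-0.863,0],[-0.427,0.162,-0.134,-0.39,-0.126,-0.863,0],[-0.427,0.162,-0.134,-0.39,-0.126,-0.863,0],[-0.427,0.162,-0.134,-0.39,-0.126,-0.863,0],[-0.427,0.162,-0.134,-0.39,-0.126,-0.863,0],[-0.427,0.162,-0.134,-0.39,-0.126,-0.863,0],[-0.427,0.162,-0.134,-0.39,-0.126,-0.863,0]]' 20
python3 - <<'E'
from h import *
rep()
print(row(W(70,-235,200),Rt(55)))
cv2.imwrite('pics/side2.png',camera('side')[:,:,::-1]);cv2.imwrite('pics/top2.png',camera('top')[:,:,::-1])
E
```

```text
clock: 1.6
eef_pos: [379.9, -429.8, 330.5]
eef_rot: [3.139, 0.961, 1.64]
wrist_force: [0.4, 0.4, 0.0]
finger_gap: 0.5
clk 1.6 J [-1.031  0.628  0.894  0.317  2.153 -1.   ] F [0.429 0.406 0.041] gap 0.5
 tcp [ 379.949 -429.808  330.507] crate [-163.138 -358.423  330.507] tip crate [-163.118 -353.841  323.949] xaxis [-0.04   0.571 -0.82 ] y [0.997 0.071 0.001]
[-0.     0.    -0.001  0.594  0.776 -0.089]
```

View pics/side2.png

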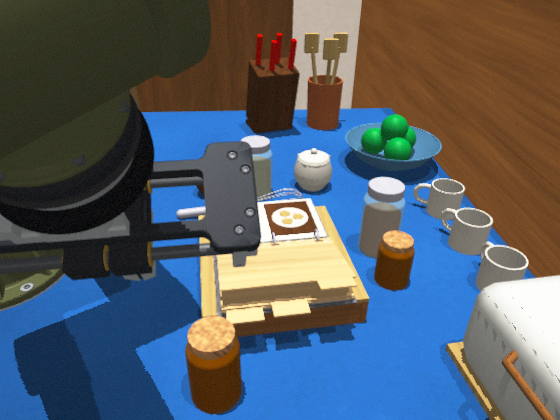

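View pics/top2.png

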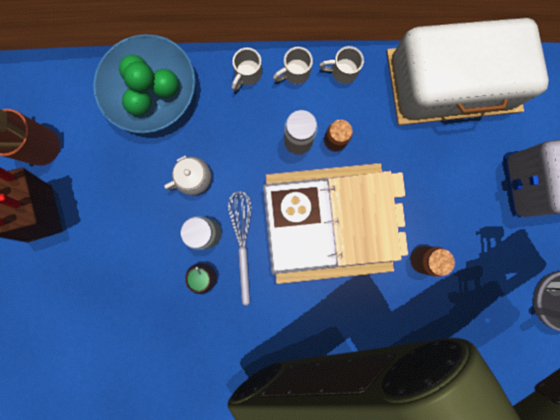

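```bash
python3 -m handwheel '[[0,0,0,0.1,0.12,-0.015,0],[0,0,0,0.2,0.25,-0.03,0],[0,0,0,0.3,0.38,-0.045,0],[0,0,0,0.4,0.51,-0.06,0],[0,0,0,0.5,0.64,-0.075,0],[0,0,0,0.594,0.763,-0.089,0],[0,0,0,0.594,0.763,-0.089,0],[0,0,0,0.594,0.763,-0.089,0],[0,0,0,0.594,0.763,-0.089,0]]'
python3 - <<'E'
from h import *
rep()
for P in (W(66,-200,125),W(66,-168,82)): print(row(P,Rt(55)))
cv2.imwrite('pics/side3.png',camera('side')[:,:,::-1]);cv2.imwrite('pics/top3.png',camera('top')[:,:,::-1])
E
```

```text
clock: 2.82
eef_pos: [599.0, -290.9, 201.0]
eef_rot: [3.137, 0.961, 1.637]
wrist_force: [0.4, 0.1, -0.2]
finger_gap: 0.5
clk 2.825 J [-0.675  0.824  0.864  0.456  1.863 -0.705] F [ 0.374  0.14  -0.194] gap 0.5
 tcp [ 599.045 -290.851  200.969] crate [  65.546 -235.885  200.969] tip crate [  65.577 -231.306  194.409] xaxis [-0.038  0.571 -0.82 ] y [0.998 0.07  0.002]
[-0.     0.    -0.001  0.276  0.001  0.047]
[-0.     0.    -0.001  0.455 -0.     0.041]
```

View pics/side3.png

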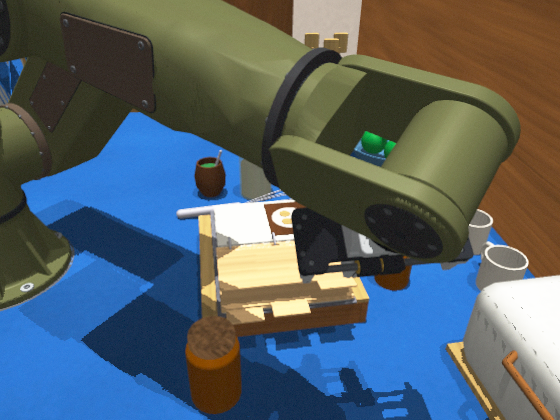

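View pics/top3.png

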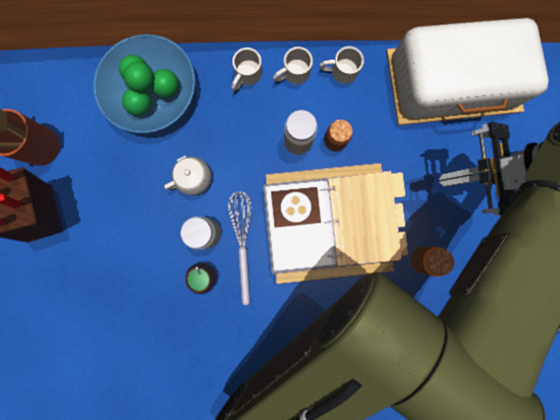

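Run:
```python
from h import *
for P in (W(66,-235,140),W(66,-225,95),W(66,-200,86),W(66,-176,86)): print(row(P,Rt(55)))
```

```text
[-0.     0.    -0.001  0.167  0.001  0.114]
[-0.     0.    -0.001  0.309  0.     0.172]
[-0.     0.    -0.001  0.382 -0.     0.121]
[-0.     0.    -0.001  0.427 -0.     0.056]
```

```bash
python3 -m handwheel '[[0,0,0,0.083,0,0.057,0],[0,0,0,0.167,0,0.114,0],[0,0,0,0.24,0,0.144,0],[0,0,0,0.309,0,0.172,0],[0,0,0,0.347,0,0.147,0],[0,0,0,0.382,0,0.121,0],[0,0,0,0.405,0,0.088,0],[0,0,0,0.427,0,0.056,0],[0,0,0,0.427,0,0.056,0]]'
python3 - <<'E'
from h import *
rep()
crop('side',160,160,400,340,3.3,'pics/side4.png')
crop('top',250,140,450,290,4,'pics/top4.png')
E
```

```text
clock: 4.05
eef_pos: [595.4, -230.4, 86.8]
eef_rot: [3.137, 0.962, 1.638]
wrist_force: [0.4, -0.9, -0.3]
finger_gap: 0.3
clk 4.05 J [-0.612  0.833  1.119  0.462  1.6   -0.768] F [ 0.409 -0.945 -0.295] gap 0.3
 tcp [ 595.406 -230.414   86.768] crate [  66.343 -175.344   86.768] tip crate [  66.371 -170.766   80.207] xaxis [-0.038  0.571 -0.82 ] y [0.997 0.071 0.003]
```

View pics/side4.png

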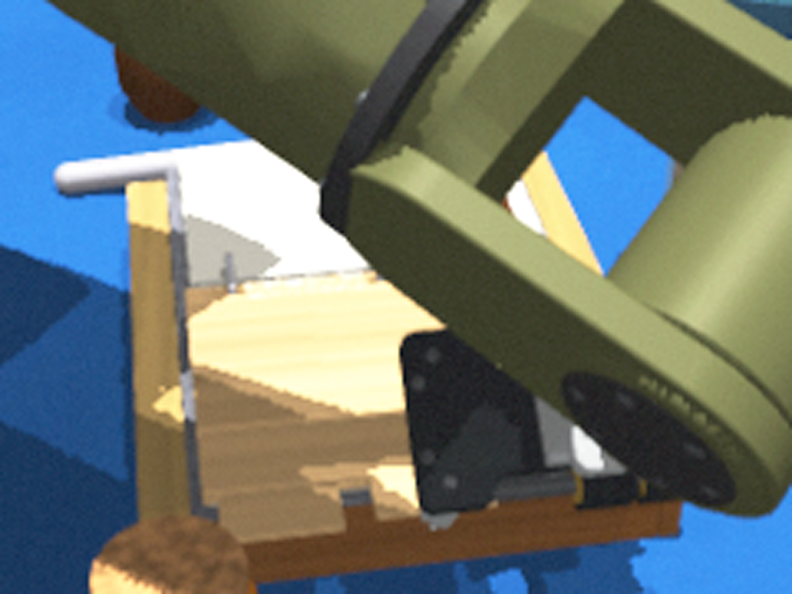

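View pics/top4.png

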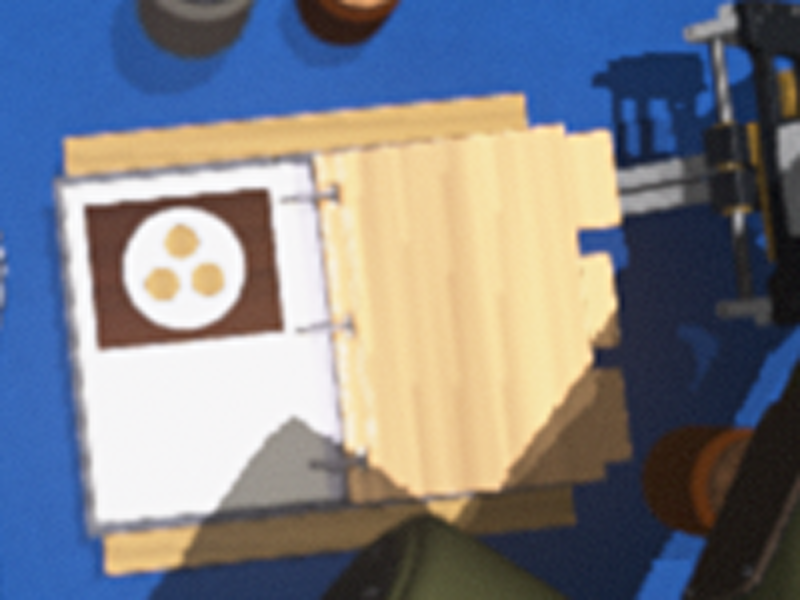

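```bash
cat >> h.py <<'E'
def arc(phis,r,along=66,tilt=55,off=(0,0)):
    for p,rr in zip(phis,np.broadcast_to(r,len(phis))):
        a=np.radians(p); K=np.array([-rr*np.cos(a),77+rr*np.sin(a)])
        t=np.radians(tilt); x=np.array([np.cos(t),-np.sin(t)]); n=np.array([np.sin(t),np.cos(t)])
        T=K-8*x-8*n
        print(p,rr,T,row(W(along,*T),Rt(tilt)))
E
python3 - <<'E'
from h import *
arc(np.linspace(8,78,12).round(1),163)
E
```

```text
8.0 163 [-172.556  101.65 ] [-0.     0.001 -0.001 -0.034 -0.001 -0.039]
14.4 163 [-169.021  119.501] [-0.     0.001 -0.001 -0.077 -0.    -0.083]
20.7 163 [-163.619  136.581] [-0.     0.001 -0.001 -0.113 -0.    -0.13 ]
27.1 163 [-156.247  153.218] [-0.     0.001 -0.001 -0.144 -0.    -0.182]
33.5 163 [-147.065  168.93 ] [-0.     0.001 -0.001 -0.17  -0.    -0.237]
39.8 163 [-136.372  183.302] [-0.     0.001 -0.001 -0.189 -0.    -0.294]
46.2 163 [-123.961  196.612] [-0.     0.001 -0.001 -0.201 -0.    -0.353]
52.5 163 [-110.37   208.281] [-0.     0.001 -0.001 -0.207 -0.    -0.413]
58.9 163 [-95.337 218.536] [-0.     0.001 -0.001 -0.207 -0.    -0.473]
65.3 163 [-79.254 227.051] [-0.     0.001 -0.001 -0.199 -0.    -0.533]
71.6 163 [-62.593 233.631] [-0.     0.001 -0.001 -0.186 -0.    -0.592]
78.0 163 [-45.031 238.403] [-0.     0.001 -0.001 -0.165 -0.001 -0.649]
```

```bash
python3 -m handwheel '[[0,0,0,-0.034,0,-0.039,0],[0,0,0,-0.077,0,-0.083,0],[0,0,0,-0.113,0,-0.13,0],[0,0,0,-0.144,0,-0.182,0],[0,0,0,-0.17,0,-0.237,0],[0,0,0,-0.189,0,-0.294,0]]'
python3 - <<'E'
from h import *
rep()
crop('side',160,120,400,300,3.3,'pics/side5.png')
crop('top',250,140,450,290,4,'pics/top5.png')
arc(np.linspace(46,100,10).round(1),163)
E
```

```text
clock: 4.9
eef_pos: [592.2, -190.8, 184.5]
eef_rot: [3.137, 0.962, 1.637]
wrist_force: [-0.0, -0.2, -1.5]
finger_gap: 0.3
clk 4.9 J [-0.568  0.682  1.139  0.483  1.696 -0.67 ] F [-0.05  -0.233 -1.55 ] gap 0.3
 tcp [ 592.208 -190.839  184.548] crate [  66.052 -135.64   184.548] tip crate [  66.084 -131.063  177.986] xaxis [-0.038  0.571 -0.82 ] y [0.998 0.07  0.003]
46.0 163 [-124.371  196.217] [ 0.     0.001 -0.002 -0.008 -0.002 -0.05 ]
52.0 163 [-111.495  207.41 ] [ 0.     0.001 -0.002 -0.014 -0.002 -0.107]
58.0 163 [-97.519 217.196] [ 0.     0.001 -0.002 -0.014 -0.002 -0.164]
64.0 163 [-82.596 225.468] [ 0.     0.001 -0.002 -0.009 -0.002 -0.22 ]
70.0 163 [-66.891 232.135] [ 0.     0.001 -0.002  0.003 -0.002 -0.276]
76.0 163 [-50.575 237.123] [ 0.     0.001 -0.002  0.02  -0.002 -0.33 ]
82.0 163 [-33.827 240.378] [ 0.     0.001 -0.002  0.043 -0.002 -0.382]
88.0 163 [-16.83  241.865] [ 0.     0.001 -0.002  0.072 -0.002 -0.432]
94.0 163 [  0.228 241.568] [ 0.     0.001 -0.002  0.105 -0.002 -0.478]
100.0 163 [ 17.163 239.488] [ 0.     0.001 -0.002  0.143 -0.002 -0.52 ]
```

View pics/side5.png

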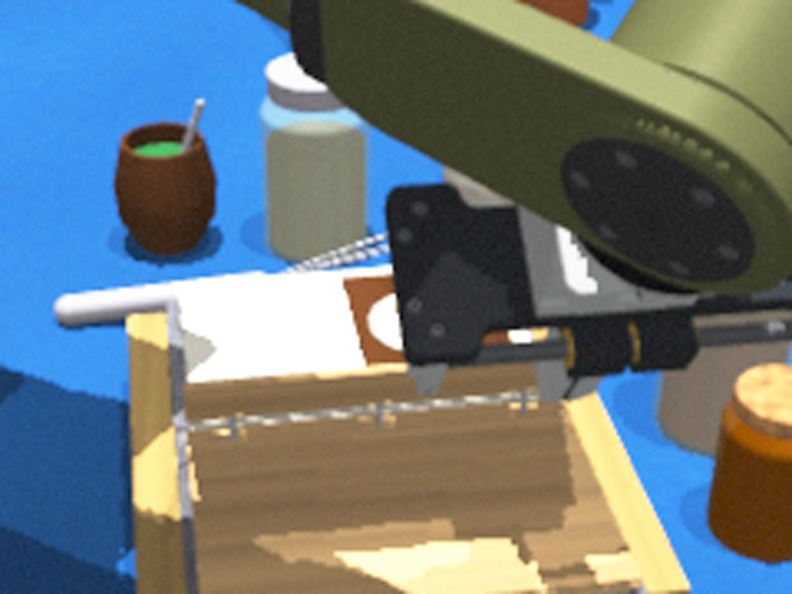

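View pics/top5.png

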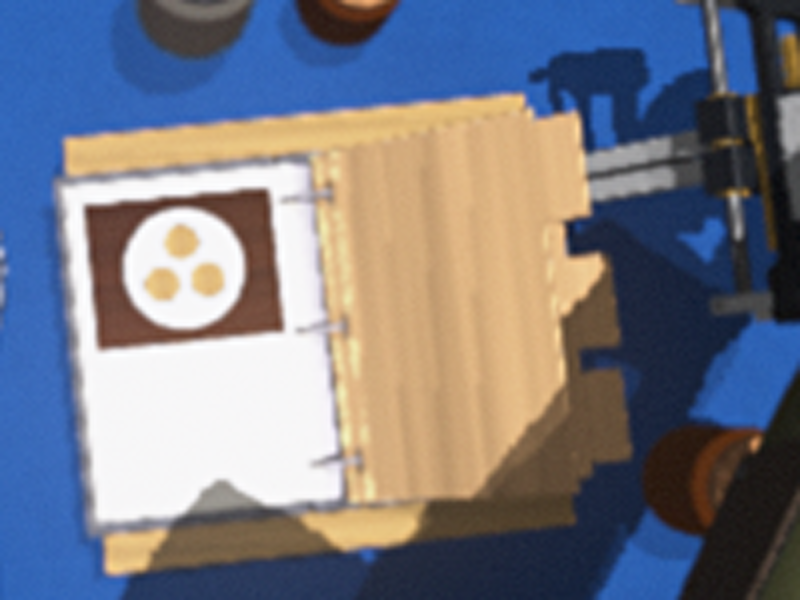

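The side view shows the top divider up at about 40° (its edge hidden behind the gripper, around crop 400,370), and the top view shows the other two tabs still lying (crop 590,300 and 600,410). I'll keep pushing.

```bash
python3 -m handwheel '[[0,0,0,-0.008,0,-0.05,0],[0,0,0,-0.014,0,-0.107,0],[0,0,0,-0.014,0,-0.164,0],[0,0,0,-0.009,0,-0.22,0],[0,0,0,0.003,0,-0.276,0],[0,0,0,0.02,0,-0.33,0],[0,0,0,0.043,0,-0.382,0],[0,0,0,0.072,0,-0.432,0],[0,0,0,0.105,0,-0.478,0],[0,0,0,0.143,0,-0.52,0],[0,0,0,0.143,0,-0.52,0]]'
python3 - <<'E'
from h import *
rep()
crop('side',160,60,400,240,3.3,'pics/side6.png')
crop('top',250,140,450,290,4,'pics/top6.png')
arc(np.linspace(106,166,11).round(1),np.linspace(162,145,11))
E
```

```text
clock: 6.38
eef_pos: [581.3, -37.1, 239.2]
eef_rot: [3.134, 0.963, 1.637]
wrist_force: [-0.3, -0.6, -0.7]
finger_gap: 0.5
clk 6.375 J [-0.365  0.473  1.333  0.546  1.612 -0.494] F [-0.268 -0.613 -0.653] gap 0.5
 tcp [581.339 -37.122 239.245] crate [ 66.469  18.46  239.245] tip crate [ 66.501  23.031 232.679] xaxis [-0.038  0.57  -0.821] y [0.997 0.073 0.005]
106.0 162.0 [ 33.511 234.689] [ 0.     0.001 -0.002  0.044 -0.002 -0.036]
112.0 160.3 [ 48.908 227.592] [ 0.     0.001 -0.002  0.093 -0.002 -0.064]
118.0 158.6 [ 63.316 219.   ] [ 0.     0.001 -0.002  0.143 -0.003 -0.088]
124.0 156.9 [ 76.596 209.041] [ 0.     0.001 -0.002  0.196 -0.003 -0.105]
130.0 155.2 [ 88.619 197.855] [ 0.     0.001 -0.002  0.25  -0.003 -0.116]
136.0 153.5 [ 99.277 185.595] [ 0.     0.001 -0.002  0.303 -0.003 -0.122]
142.0 151.8 [108.478 172.422] [ 0.     0.001 -0.002  0.357 -0.004 -0.122]
148.0 150.1 [116.15  158.505] [ 0.     0.001 -0.002  0.41  -0.004 -0.117]
154.0 148.4 [122.239 144.019] [ 0.     0.001 -0.002  0.461 -0.004 -0.106]
160.0 146.7 [126.711 129.139] [ 0.     0.001 -0.002  0.51  -0.004 -0.09 ]
166.0 145.0 [129.551 114.043] [ 0.     0.001 -0.002  0.557 -0.005 -0.069]
```

View pics/side6.png

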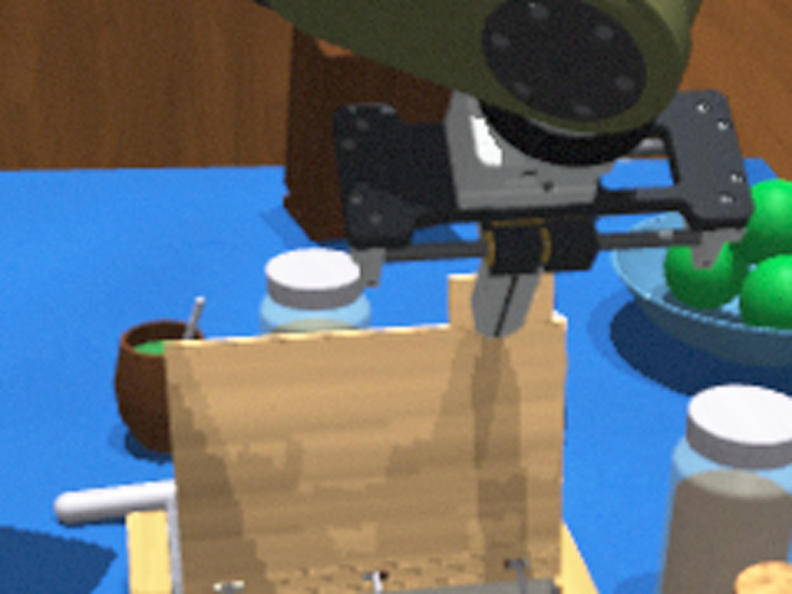

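View pics/top6.png

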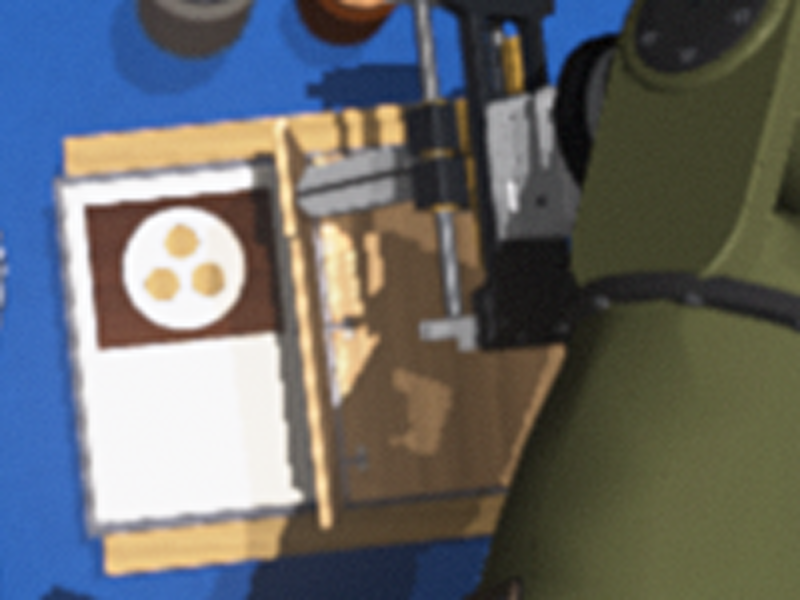

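The divider now stands just past upright. The tab is at about crop (500,290) in the side view, and from above it shows as a thin strip at crop (300,300). The fingertip rests on its face just below the tab. I'll continue over and down.

```bash
python3 -m handwheel '[[0,0,0,0.044,0,-0.036,0],[0,0,0,0.093,0,-0.064,0],[0,0,0,0.143,0,-0.088,0],[0,0,0,0.196,0,-0.105,0],[0,0,0,0.25,0,-0.116,0],[0,0,0,0.303,0,-0.122,0],[0,0,0,0.357,0,-0.122,0],[0,0,0,0.41,0,-0.117,0],[0,0,0,0.461,0,-0.106,0],[0,0,0,0.51,0,-0.09,0],[0,0,0,0.557,0,-0.069,0]]'
python3 - <<'E'
from h import *
rep()
crop('side',160,120,400,300,3.3,'pics/side7.png')
crop('top',220,140,420,290,4,'pics/top7.png')
for z in (105,100,96,94,92,91,90,88): print(z,row(W(66,130,z),Rt(55)))
E
```

```text
clock: 7.85
eef_pos: [574.1, 74.0, 112.9]
eef_rot: [3.133, 0.963, 1.636]
wrist_force: [0.4, -0.0, 1.0]
finger_gap: 0.4
clk 7.85 J [-0.191  0.541  1.546  0.613  1.288 -0.511] F [ 0.414 -0.015  1.019] gap 0.4
 tcp [574.068  73.967 112.925] crate [ 67.353 129.783 112.925] tip crate [ 67.392 134.352 106.358] xaxis [-0.037  0.57  -0.821] y [0.997 0.072 0.005]
105 [ 0.     0.001 -0.001  0.019 -0.002  0.013]
100 [ 0.     0.001 -0.001  0.033 -0.002  0.023]
96 [ 0.     0.001 -0.001  0.044 -0.002  0.03 ]
94 [ 0.     0.001 -0.001  0.05  -0.002  0.034]
92 [ 0.     0.001 -0.001  0.055 -0.002  0.038]
91 [ 0.     0.001 -0.001  0.058 -0.002  0.04 ]
90 [ 0.     0.001 -0.001  0.061 -0.002  0.042]
88 [ 0.     0.001 -0.001  0.066 -0.002  0.046]
```

View pics/side7.png

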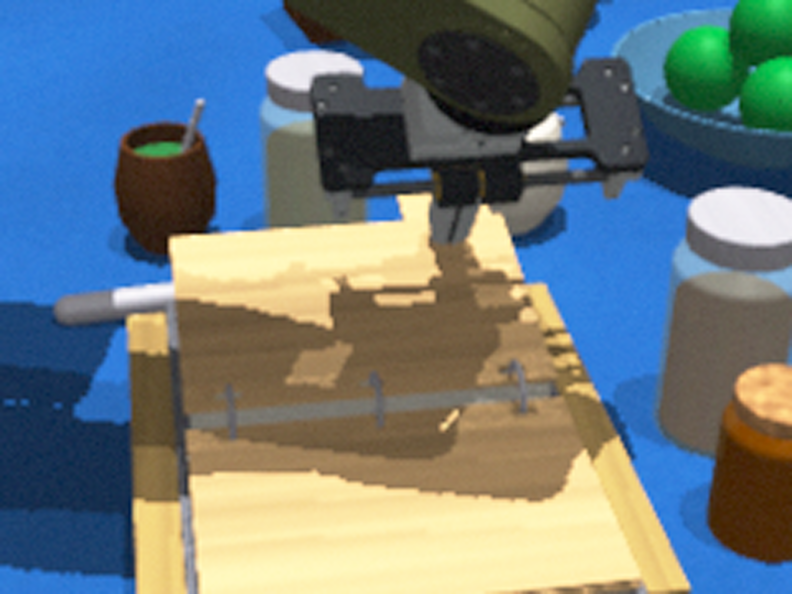

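View pics/top7.png

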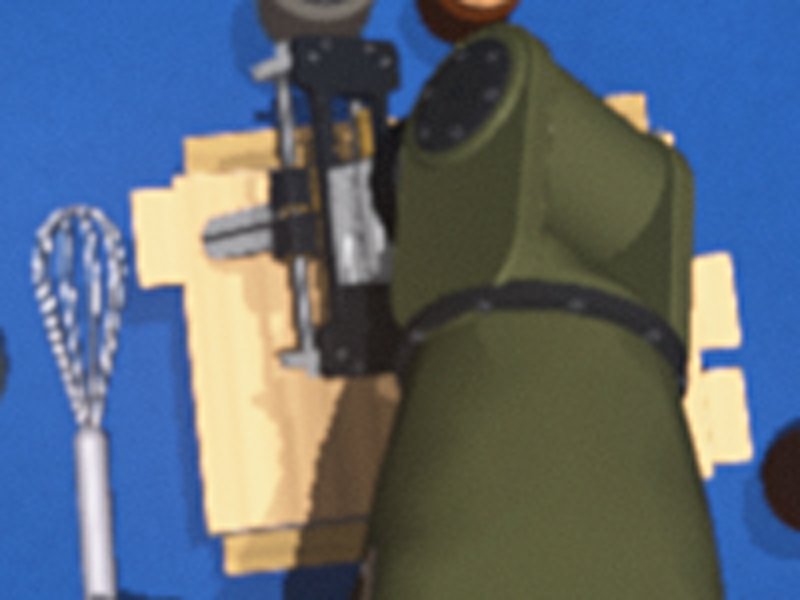

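```bash
python3 -m handwheel '[[0,0,0,0.019,0,0.013,0],[0,0,0,0.033,0,0.023,0],[0,0,0,0.044,0,0.03,0],[0,0,0,0.052,0,0.036,0],[0,0,0,0.056,0,0.039,0],[0,0,0,0.056,0,0.039,0]]'
python3 - <<'E'
from h import *
rep()
print(row(W(66,130,90),Rt(55)),row(W(66,130,87),Rt(55)))
E
```

```text
clock: 8.7
eef_pos: [573.4, 74.0, 91.6]
eef_rot: [3.138, 0.962, 1.64]
wrist_force: [0.3, 0.5, 0.6]
finger_gap: 0.4
clk 8.7 J [-0.191  0.571  1.557  0.62   1.257 -0.534] F [0.26  0.506 0.614] gap 0.4
 tcp [573.44   74.037  91.575] crate [ 66.732 129.899  91.575] tip crate [ 66.753 134.472  85.011] xaxis [-0.039  0.57  -0.821] y [0.997 0.072 0.002]
[ 0.     0.001 -0.001  0.004 -0.002  0.003] [ 0.     0.001 -0.001  0.013 -0.002  0.008]
```

```bash
python3 -m handwheel '[[0,0,0,0.003,0,0.002,0],[0,0,0,0.005,0,0.004,0],[0,0,0,0.005,0,0.004,0]]'; python3 -m handwheel '[[0,0,0,0.003,0,0.002,0],[0,0,0,0.003,0,0.002,0]]'
```

```text
clock: 9.07
eef_pos: [573.6, 74.0, 90.2]
eef_rot: [3.137, 0.962, 1.639]
wrist_force: [-0.9, 0.6, 5.8]
finger_gap: 0.0
clock: 9.32
eef_pos: [573.8, 74.1, 89.9]
eef_rot: [3.136, 0.961, 1.638]
wrist_force: [-3.4, -0.8, 8.0]
finger_gap: 0.4
```

```bash
python3 -m handwheel '[[0,0,0,0.003,0,0.002,0],[0,0,0,0.003,0,0.002,0],[0,0,0,0.003,0,0.002,0]]'
python3 - <<'E'
from h import *
rep(); print(row(W(66,120,130)),row(W(66,90,250)))
E
```

```text
clock: 9.7
eef_pos: [573.8, 74.1, 89.8]
eef_rot: [3.135, 0.961, 1.638]
wrist_force: [-4.6, -1.1, 10.7]
finger_gap: 0.3
clk 9.7 J [-0.192  0.574  1.557  0.622  1.254 -0.539] F [-4.597 -1.135 10.703] gap 0.3
 tcp [573.81   74.085  89.79 ] crate [ 67.105 129.92   89.79 ] tip crate [ 67.134 134.503  83.233] xaxis [-0.038  0.572 -0.82 ] y [0.997 0.072 0.004]
[ 0.     0.     0.    -0.129 -0.003 -0.05 ] [ 0.     0.     0.    -0.514 -0.001 -0.197]
```

```bash
python3 -m handwheel '[[0,0,0,-0.02,0,-0.01,0],[0,0,0,-0.07,0,-0.03,0],[0,0,0,-0.129,0,-0.05,0],[0,0,0,-0.3,0,-0.12,0],[0,0,0,-0.45,0,-0.17,0],[0,0,0,-0.6,0,-0.23,0],[0,0,0,-0.6,0,-0.23,0],[0,0,0,-0.6,0,-0.23,0]]'
python3 - <<'E'
from h import *
rep()
cv2.imwrite('pics/side8.png',camera('side')[:,:,::-1]);cv2.imwrite('pics/top8.png',camera('top')[:,:,::-1])
crop('side',160,140,400,320,3.3,'pics/side9.png')
E
```

```text
clock: 10.7
eef_pos: [576.2, 27.5, 276.7]
eef_rot: [3.135, 0.961, 1.638]
wrist_force: [-0.5, 0.3, -0.6]
finger_gap: 0.6
clk 10.7 J [-0.267  0.399  1.351  0.572  1.61  -0.382] F [-0.468  0.336 -0.577] gap 0.6
 tcp [576.153  27.508 276.66 ] crate [ 66.031  83.296 276.66 ] tip crate [ 66.058  87.879 270.102] xaxis [-0.039  0.572 -0.82 ] y [0.997 0.072 0.004]
```

View pics/side9.png

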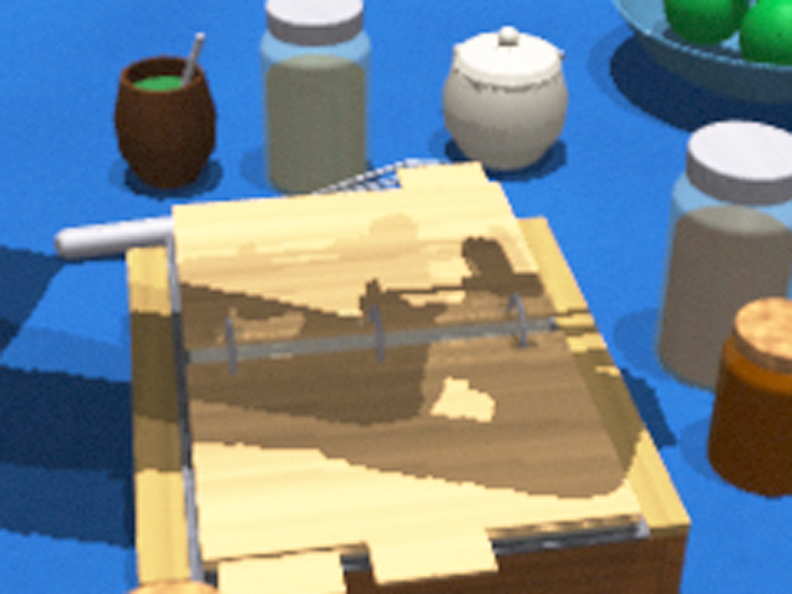

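View pics/top8.png

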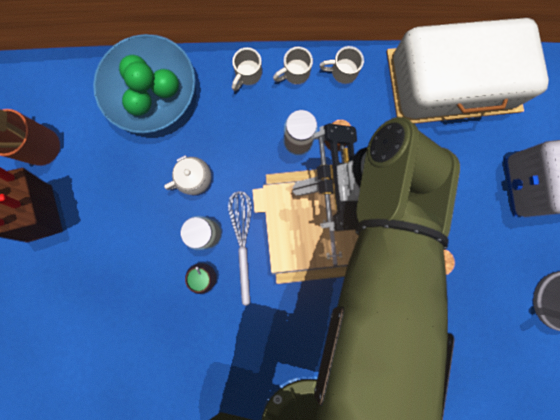

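Run:
```python
from h import *
# predicted side-crop pixels of left-lying board corners (top face) for flat and 5 deg up
for th in (180,175):
    a=np.radians(th)
    for al,r in ((42,180),(98,180),(-105,154),(105,154)):
        P=W(al,-r*np.cos(a)+0,77+r*np.sin(a)+2); s=proj('side',P); t=proj('top',P)
        print(th,al,r,(s-[160,140])*3.3,t)
S=lambda u,v:(160+u/3.3,140+v/3.3)
u=cv2.imread('pics/top8.png')
crop('top',240,170,340,290,5,'pics/top9.png',u[:,:,::-1])
```

```text
180 42 180 [390.772 169.899] [255.086 212.117]
180 98 180 [474.621 164.161] [253.039 189.091]
180 -105 154 [165.554 206.209] [271.458 272.389]
180 105 154 [493.484 183.169] [263.499 185.242]
175 42 180 [391.256 149.418] [255.006 211.634]
175 98 180 [475.857 143.788] [252.927 188.232]
175 -105 154 [164.163 188.212] [271.622 272.829]
175 105 154 [494.711 165.536] [263.55  184.456]
```

View pics/top9.png

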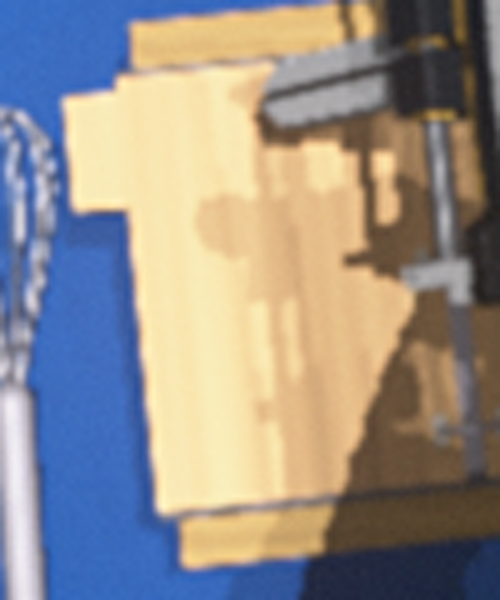

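View pics/side8.png

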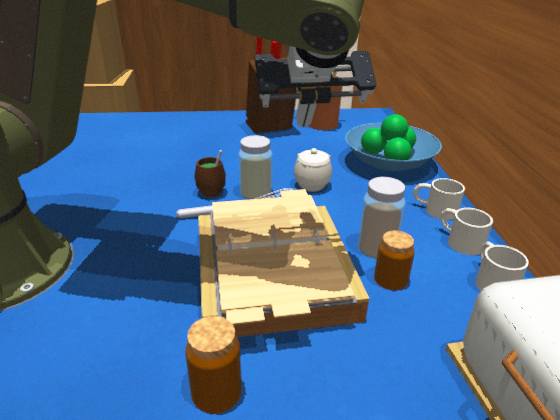

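The board lies flat on the left pages, with its tab at side-view pixels (280–306, 190). That matches the flat prediction to within about 2 px, and 5° up would be about 6 px higher. The jars, pot, mate and whisk are where they were in the first picture, and the arm is clear of everything.

```bash
python3 -c "
from cell import order
print(order.sign_off())"
```

```text
the job is handed in; nothing more can be done
None
```

The uppermost divider now lies flat on the left-hand pages, and I handed the job in at about 11 s of the 53 s allowed. No verdict was reported.

**What I did:** I slid the shut fingers, tilted 55° down, under the raised tab. They swept the divider over the rings in an arc, with a short hold just past upright at about 100°. I then pressed it down to its stop with about 11 N on the wrist and backed the arm well clear.

**Last checks:**
- **Top divider:** its tab and edge corners match a flat board to about 2 px in the side view. A board 5° up would sit 5 to 6 px higher.
- **Lower dividers:** both still lie flat on the right.
- **Bystanders:** by eye, none had moved from the first picture.
- **Robot:** the wrist force was back near zero after the arm backed off.

No check failed. The only mismatches were two-camera position residuals of 3 to 5 mm, too small to affect the work. One other two-view point, a page corner, disagreed by 17 mm because I had matched different corners in the two views, so I did not use it.

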